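Bring the test probe onto the battery cell

TASK

Push the swing arm of the cell test fixture round with a fingertip until its probe head stands centred over the battery cell, whichever of the three nests the cell lies in. Then press the probe's plunger fully down onto the cell with a fingertip and let it spring back up, leaving the arm over the cell. Lift nothing, press the plunger nowhere else, and leave the cell, the blank plates and the other things on the bench where they are.

Things in the scene. Friction and masses are not known exactly. Their poses are not given: they have to be found in the camera images.
- fixture: Cell test fixture, fixed to the bench: aluminium plate 230 x 280 mm, 12 mm thick, with three black rectangular nests (46 x 36 mm inside, walls 5 mm wide, rising to 20 mm above the bench). Nest centres are 120 mm from the arm's pivot axis and 0.84 rad apart, on the side away from the robot. Origin on the pivot axis at bench level; x points from the pivot to the middle nest, z up.
- pivot (a point): Point on the vertical pivot axis of the swing arm, 70 mm above the bench, at the top of the arm's steel hub (48 mm diameter).
- swing_arm (a joint): Angle of the swing arm, rad. 0: over the middle nest; grows anticlockwise seen from above; +0.84 and -0.84 are over the side nests; stops at -1.3 and +1.3. Light friction (about 1 N to push near the outer end); it stays where it is left. It starts between the middle nest and the one at +0.84.
- bar_end (a point): Middle of the outer end face of the swing arm, 205 mm from the pivot axis, 58 mm above the bench. The arm is a straight dark steel bar reaching out from the hub, 18 mm wide, 16 mm high, underside 50 mm and top 66 mm above the bench. Push sideways on its free length, 135 to 205 mm from the pivot axis; beneath it are only the base plate and nests (cell top at most 22 mm high).
- probe (a point): Foot of the two brass probe pins with the plunger up: on the arm's centre line, 120 mm from the pivot axis, 31.5 mm above the bench. The probe head is a 27 mm diameter steel barrel in the arm. This point turns with the arm but does not go down with the plunger.
- plunger_top (a point): Centre of the flat top of the plunger, a black round cap 26 mm diameter and 7 mm high above the probe head; 87 mm above the bench when up. It goes down with the plunger.
- plunger (a joint): How far the plunger is pressed down, m: 0 up, 0.009 fully down against its stop, with the pins on the cell. A spring returns it: 2 N to start it, 5.6 N when fully down.
- cell_top (a point): Centre of the top face of the battery cell that is to be tested: a solid white block 44 x 34 mm and 10 mm high with a yellow tape band and two small metal tabs at one end. It lies loose in one of the three nests, its top 22 mm above the bench. A second cell of the same kind lies on the bench beside the fixture and is not part of the job.
- blank1: Blank plate that fills one of the other nests: grey plastic, 44 x 34 x 5 mm, with a 20 mm round hole in the middle; its top is 17 mm above the bench. Origin at the centre of its underside. To be left alone.
- blank2: The other blank plate, like the first, in the remaining nest. To be left alone.
- tape: Roll of tape lying flat on the bench beside the fixture, 84 mm diameter, 18 mm high. Origin at the centre of its underside. To be left alone.
- bottle: White bottle with a black cap standing beside the fixture, 48 mm diameter, 110 mm high. Origin at the centre of its underside. To be left alone.
- loose_cell: The second battery cell, 44 x 34 x 10 mm, lying on the bench beside the fixture. Origin at the centre of its underside. To be left alone.
Mind the look-alikes: they are no part of the job. Leave any orange look-alike of the part that bears cell_top alone.

How it is judged:
By the outcome, as a careful person would: the job done as asked, in the order asked, and still so for the second after the job is handed in, with the robot touching nothing.
It also fails if it takes over 58 s, if anything falls off the work surface, if the arm or the gripper's body presses on something with over 40 N, if the wrist force passes 120 N, or if a joint passes its speed limit or range.

ROBOT

A 6-joint arm with a two-finger parallel gripper is mounted at the origin on the work surface. World frame = base frame: x ahead of the robot, y to its left, z up, the work surface at z = 0. Lengths are in mm, angles in rad, forces in N, time in s.
With the tool pointing down it reaches from about 350 to 875 mm from the base axis. Payload 4.2 kg.
Tool frame: the origin (TCP) lies midway between the tips of the shut fingers; the grasp point (between the pads) lies 19 mm behind it; z points along the fingers, y is the line along which they close (so a half turn about z gives the same grasp; the last joint's range is limited). The gripper opens to 85 mm and grips with 20 to 120 N. Pads are 22 mm wide; open, the fingers measure 114 mm over their backs; the gripper's body (76 mm by 85 mm) begins 54 mm behind the grasp point. The pads swing forward as they close: fully open they stand 13 mm farther back than shut.
Start: joints at [-0.925, 0.385, 0.008, 0, -1.194, -0.259], TCP at [235.78, -578.798, 231.312] pointing down, gripper open.
Joint ranges: [-3.14, 3.14], [-1.21, 2.06], [-1.07, 1.41], [-3.16, 2.05], [-2.99, -0.16], [-3.1, 3.1]. Speed limits (rad/s): [2.79, 2.79, 3.14, 3.14, 3.14, 3.14].

INTERFACE

Orientations are given as a unit quaternion [x, y, z, w].
In Python, from bench import sensors, get_image, camera_params, job_done gives the robot as it stands.
- The arm moves only by the tool servo_tool, never from a script. Its argument "motion" is a list of rows, each an object with "travel": the shift along the tool's x, y, z as a fraction of full scale, a list of three; "rot": the turn, a rotation vector about the tool's x, y, z as a fraction of full scale, a list of three; "hand": the opening, from 0 (shut) to 1 (fully open). In form: [{"travel": [x, y, z], "rot": [wx, wy, wz], "hand": hand}, ...]. A call has 1 to 10 rows; each row shifts and turns the commanded pose from where the row before left it, along the tool's axes as they then stand; what a row does not reach is not made up. Full scale, the value 1, is 25 cm for a shift and 360 degrees for a turn. A row lasts 1/12 s, in which the tool goes at most 41.7 mm and 7.16 degrees, less where a joint would pass 70% of its speed; a pose out of reach is approached as far as the arm can. A call with a number of a shift or a turn outside -1 to 1 is refused whole. A call with a gripper value outside its range is refused whole. The fingers move at their own pace and stop on an object; the grip force is fixed at half the most. Time passes only in rows, so rows that do not move let the fingers close. It gives the time, the measured TCP pose, the force, the opening and the grip force at its end, in the units of the state.
- sensors.read_state(): the state, without advancing time (a new reading comes with each control period).
- get_image(name): name is "side" or "top"; returns (picture, depth): 420x560x3 uint8, red, green, blue; 420x560 float32, mm along the optical axis (not along the pixel's ray), 0 where there is no reading.
- camera_params(name): a dict with "camera_matrix" (3x3 intrinsics, pixels), "dist" ([k1, k2, p1, p2, k3] as OpenCV has them; the pictures are not rectified), "R" (3x3) and "t" (3): a world point X has camera coordinates R X + t. Camera axes: x right, y down, z forward; pixel columns grow to the right and rows downward; lengths in mm; the calibration is good to about 2 mm. A picture is of the moment at which its call begins. camera_params takes no time and is no camera call.
- job_done(): hands the job in; it is judged then, once.
The state is a dict: "clock": time; "joints": joint angles; "joint_vel": joint speeds; "joint_efforts": joint torques, N m; "position": TCP position; "ee_rot": TCP orientation; "contact_force": force on the tool from outside, world axes, zero at the start; "wrist_torque": the same for the moment, N m; "gripper_width": finger opening in mm; "grasp_force": force on a finger pad.
Only numpy, scipy, OpenCV 4.12 (cv2) and the standard library are available. Lean on these libraries where they do the work, as an engineer would, in place of code of your own. Each camera call takes 0.05 s, during which the arm holds its last target. There are 200 camera calls.

## Working session

There is one attempt and no reset: what is moved stays moved. The work goes in short steps, Python scripts to look and compute and a tool call to move; the robot and the scene stay as the last step left them, time stands still between calls to the robot, and variables do not carry over. Pictures are saved under pics/ and viewed, at most 10 in all, crops included, and the job is handed in when it is done.

Besides the shell and the picture viewer there is one more tool, called after "Request:" in YAML: its name, and indented under it one key for each argument. servo_tool: Moves the arm, as the interface text tells. Its arguments: {"type":"object","properties":{"motion":{"type":"array"}},"required":["motion"]}

```bash
mkdir -p pics; python3 - <<'E'
from bench import *
import cv2,numpy as np
for n in ("top","side"):
    im,d=get_image(n); cv2.imwrite(f"pics/{n}0.png",im[:,:,::-1]); np.save(f"{n}0.npy",d)
    p=camera_params(n); print(n,{k:np.round(v,3).tolist() for k,v in p.items()})
print(sensors.read_state())
E
```

```text
top {'camera_matrix': [[394.889, 0.0, 282.741], [0.0, 394.889, 203.113], [0.0, 0.0, 1.0]], 'dist': [0.001, 0.0, 0.0, 0.0, 0.0], 'R': [[0.02, -0.999, 0.034], [-0.987, -0.025, -0.156], [0.157, -0.031, -0.987]], 't': [-11.964, 565.215, 1036.602]}
side {'camera_matrix': [[482.223, 0.0, 279.327], [0.0, 482.223, 213.214], [0.0, 0.0, 1.0]], 'dist': [-0.122, 0.0, 0.0, 0.0, 0.0], 'R': [[0.983, -0.181, 0.006], [-0.128, -0.719, -0.683], [0.128, 0.671, -0.73]], 't': [-538.597, 149.863, 1365.718]}
{'clock': 0.1, 'joints': array([-9.25398852e-01,  3.85510424e-01,  6.75235674e-03, -4.61647145e-04,
       -1.19399628e+00, -2.58603040e-01]), 'joint_vel': array([ 0.00132504, -0.00128006,  0.00260673,  0.00321679,  0.00044429,
        0.00122194]), 'joint_efforts': array([-6.75701122e-04, -3.93318629e+01,  1.88929403e+01,  4.19789359e+00,
       -2.58636719e-03, -6.60627073e-07]), 'position': array([ 235.58847673, -578.32970389,  230.3044785 ]), 'ee_rot': array([-1.92110230e-01,  9.81372842e-01,  9.74399648e-04, -2.34596405e-04]), 'contact_force': array([ 0.48907442, -0.82453449, -0.77849703]), 'wrist_torque': array([-0.01864003, -0.03986896, -0.01648303]), 'grasp_force': 0.0, 'gripper_width': 84.97767989049042}
```

View pics/top0.png

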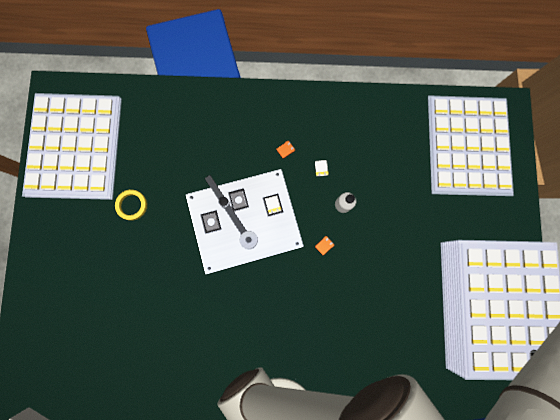

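View pics/side0.png

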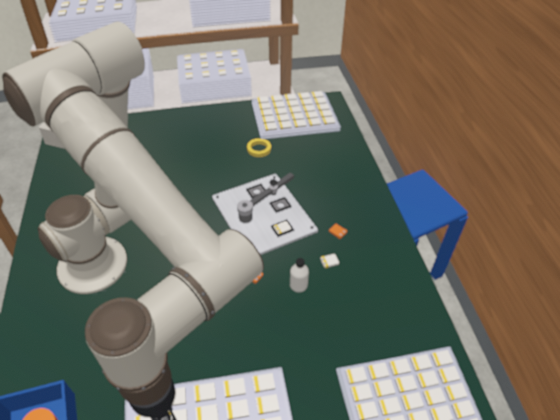

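The top view shows the hub at (249,240), the bar end near (209,178), and the cell in the right nest at (273,205), which is the −0.84 side. The blanks are at (238,199) and (210,222). The bottle is at (345,203). The side view agrees.

```bash
cat > h.py <<'E'
from bench import *
import cv2,numpy as np
def cast(n,uv,z):
    p=camera_params(n);K=np.array(p["camera_matrix"],float);R=np.array(p["R"]);t=np.array(p["t"])
    q=cv2.undistortPoints(np.array(uv,float).reshape(-1,1,2),K,np.array(p["dist"],float)).reshape(-1,2)
    d=np.c_[q,np.ones(len(q))]@R; c=-R.T@t
    return c+d*((z-c[2])/d[:,2])[:,None]
def proj(n,X):
    p=camera_params(n)
    return cv2.projectPoints(np.array(X,float).reshape(-1,1,3),cv2.Rodrigues(np.array(p["R"],float))[0],np.array(p["t"],float),np.array(p["camera_matrix"],float),np.array(p["dist"],float))[0].reshape(-1,2)
E
python3 - <<'E'
from h import *
im=cv2.imread("pics/top0.png"); d=np.load("top0.npy")
c=im[160:280,180:310]; s=cv2.imread("pics/side0.png")[165:260,205:325]
cv2.imwrite("pics/crop.png",np.hstack([cv2.resize(c,(400,400*120//130),interpolation=cv2.INTER_CUBIC),cv2.resize(s,(400,369),interpolation=cv2.INTER_CUBIC)]))
# plate: bright mask in both views
for n,box in (("top",(160,280,180,310)),("side",(165,260,205,325))):
    g=cv2.imread(f"pics/{n}0.png"); m=np.zeros(g.shape[:2],np.uint8)
    a,b,e,f=box; gray=g.min(2); m[a:b,e:f]=(gray[a:b,e:f]>110)*255
    k=max(cv2.findContours(m,cv2.RETR_EXTERNAL,cv2.CHAIN_APPROX_NONE)[0],key=cv2.contourArea)
    w=cast(n,k.reshape(-1,2),12)[:,:2].astype(np.float32)
    print(n,"plate rect",cv2.minAreaRect(w))
    cs,hh=cv2.findContours(m,cv2.RETR_CCOMP,cv2.CHAIN_APPROX_NONE)
    for q,h in zip(cs,hh[0]):
        if cv2.contourArea(q)>20:
            M=cv2.moments(q);u=(M['m10']/M['m00'],M['m01']/M['m00']); print(h[3]>=0,cv2.contourArea(q),np.round(u,1),cast(n,[u],22).round(1)[0],cv2.minAreaRect(cast(n,q.reshape(-1,2),22)[:,:2].astype(np.float32)))
for z,u in ((70,(249,240)),(66,(209,178)),(22,(273,205)),(20,(238,199)),(20,(210,222)),(100,(348,199))): print(z,u,cast("top",[u],z).round(1))
E
```

```text
top plate rect ((520.3959350585938, 107.34025573730469), (231.3575897216797, 280.2052307128906), 16.90113639831543)
False 166.0 [210.4 221.6] [512.2 198.6  22. ] ((512.9404296875, 198.4639434814453), (43.684181213378906, 33.707733154296875), 16.693801879882812)
False 170.0 [272.7 203.9] [566.   28.2  22. ] ((564.897216796875, 27.996349334716797), (45.82029724121094, 35.73162841796875), 16.958791732788086)
False 169.5 [238.1 199.7] [575.4 124.7  22. ] ((575.708740234375, 124.96492004394531), (41.91963195800781, 36.925567626953125), 15.778236389160156)
False 7958.0 [243.9 221.3] [515.2 106.4  22. ] ((519.2653198242188, 106.67334747314453), (229.25399780273438, 277.65753173828125), 16.901134490966797)
True 29.5 [248.1 239.1] [466.4  93.3  22. ] ((466.0296630859375, 92.88700866699219), (17.55194664001465, 15.425780296325684), 46.61527633666992)
True 352.5 [210.6 221.4] [512.8 198.1  22. ] ((512.7269287109375, 198.01873779296875), (59.49750518798828, 50.335792541503906), 16.653018951416016)
True 337.5 [272.7 204.5] [564.2  28.1  22. ] ((564.109619140625, 28.156341552734375), (59.703968048
[... 705 characters left out ...]
656, 17.198448181152344), 17.45863151550293)
True 105.5 [245.2 217.1] [458.4  89.2  22. ] ((459.0911560058594, 89.17484283447266), (44.052345275878906, 43.20155334472656), 4.028436183929443)
True 199.0 [280.  204.4] [572.6 123.5  22. ] ((572.6657104492188, 123.822021484375), (58.111663818359375, 52.489437103271484), 17.7171573638916)
True 247.0 [259.4 193.7] [516.3 182.1  22. ] ((513.0801391601562, 188.4819793701172), (90.17134094238281, 76.09989929199219), 26.72217559814453)
70 (249, 240) [[461.   88.3  70. ]]
66 (209, 178) [[625.3 201.4  66. ]]
22 (273, 205) [[562.9  27.2  22. ]]
20 (238, 199) [[577.7 125.3  20. ]]
20 (210, 222) [[511.3 200.   20. ]]
100 (348, 199) [[ 571.7 -167.9  100. ]]
```

View pics/crop.png

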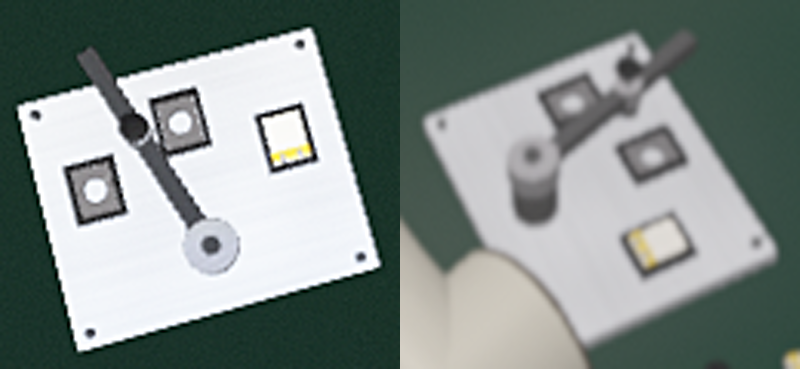

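The nests, plate and hub agree: pivot ≈ (461.3, 89.8), fixture yaw ≈ 0.295, arm at about +0.30. The cell nest is at −0.84. I'll move above the anticlockwise side of the bar with the fingers shut.

Request:
servo_tool:
  motion:
    - {"travel": [-0.1,0.1,0],"rot": [0,0,0],"hand": 0}
    - {"travel": [-0.1,0.1,0],"rot": [0,0,0],"hand": 0}
    - {"travel": [-0.1,0.1,0],"rot": [0,0,0],"hand": 0}
    - {"travel": [-0.1,0.1,0],"rot": [0,0,0],"hand": 0}
    - {"travel": [-0.1,0.1,0],"rot": [0,0,0],"hand": 0}
    - {"travel": [-0.1,0.1,0],"rot": [0,0,0],"hand": 0}
    - {"travel": [-0.1,0.1,0],"rot": [0,0,0],"hand": 0}
    - {"travel": [-0.1,0.1,0],"rot": [0,0,0],"hand": 0}
    - {"travel": [-0.1,0.1,0],"rot": [0,0,0],"hand": 0}
    - {"travel": [-0.1,0.1,0],"rot": [0,0,0],"hand": 0}

```text
clock: 0.93
position: [373.0, -251.2, 231.1]
ee_rot: [-0.192, 0.981, 0.0, -0.0]
contact_force: [1.2, -0.1, 0.5]
gripper_width: -0.4
grasp_force: 0.0
```

Request:
servo_tool:
  motion:
    - {"travel": [-0.1,0.1,0],"rot": [0,0,0],"hand": 0}
    - {"travel": [-0.1,0.1,0],"rot": [0,0,0],"hand": 0}
    - {"travel": [-0.1,0.1,0],"rot": [0,0,0],"hand": 0}
    - {"travel": [-0.1,0.1,0],"rot": [0,0,0],"hand": 0}
    - {"travel": [-0.1,0.1,0],"rot": [0,0,0],"hand": 0}
    - {"travel": [-0.1,0.1,0],"rot": [0,0,0],"hand": 0}
    - {"travel": [-0.1,0.1,0],"rot": [0,0,0],"hand": 0}
    - {"travel": [-0.1,0.1,0],"rot": [0,0,0],"hand": 0}
    - {"travel": [-0.1,0.1,0],"rot": [0,0,0],"hand": 0}
    - {"travel": [0,0,0],"rot": [0,0,0],"hand": 0}

```text
clock: 1.77
position: [498.6, 44.6, 230.8]
ee_rot: [-0.195, 0.981, 0.0, 0.0]
contact_force: [0.0, -0.1, 0.3]
gripper_width: 0.1
grasp_force: 0.0
```

Request:
servo_tool:
  motion:
    - {"travel": [-0.115,0.109,0],"rot": [0,0,0],"hand": 0}
    - {"travel": [-0.115,0.109,0],"rot": [0,0,0],"hand": 0}
    - {"travel": [-0.115,0.109,0],"rot": [0,0,0],"hand": 0}
    - {"travel": [-0.115,0.109,0],"rot": [0,0,0],"hand": 0}
    - {"travel": [-0.115,0.109,0],"rot": [0,0,0],"hand": 0}
    - {"travel": [0,0,0.1],"rot": [0,0,-0.0167],"hand": 0}
    - {"travel": [0,0,0.1],"rot": [0,0,-0.0167],"hand": 0}
    - {"travel": [0,0,0.1],"rot": [0,0,0],"hand": 0}
    - {"travel": [0,0,0.1],"rot": [0,0,0],"hand": 0}
    - {"travel": [0,0,0],"rot": [0,0,0],"hand": 0}

```text
clock: 2.6
position: [574.6, 218.7, 125.1]
ee_rot: [-0.293, 0.956, -0.001, -0.006]
contact_force: [-0.8, 0.4, 0.1]
gripper_width: -0.1
grasp_force: 0.0
```

```bash
python3 - <<'E'
from h import *
ims=[]
for n,(a,b,c,d) in (("top",(140,260,170,310)),("side",(140,260,205,345))):
    im,_=get_image(n); ims.append(cv2.resize(np.ascontiguousarray(im[a:b,c:d,::-1]),(400,343),interpolation=cv2.INTER_CUBIC))
cv2.imwrite("pics/c2.png",np.hstack(ims))
print(sensors.read_state()["position"])
E
```

```text
[578.06014417 220.22841282 130.78534172]
```

View pics/c2.png

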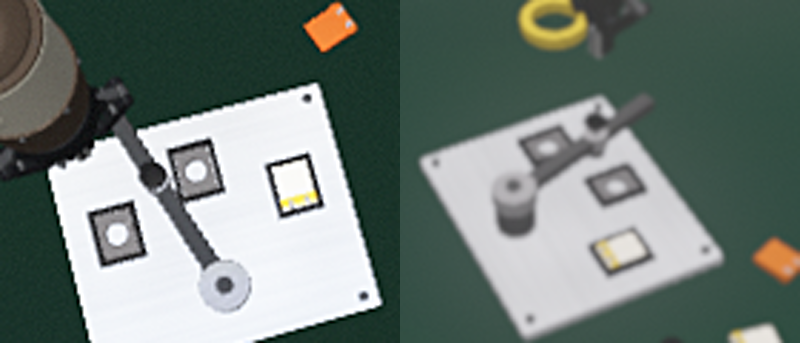

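The tool is left of the bar, with the tip clear of it. Next I'll lower it and close the gap.

Request:
servo_tool:
  motion:
    - {"travel": [0,0,0.1],"rot": [0,0,0],"hand": 0}
    - {"travel": [0,0,0.1],"rot": [0,0,0],"hand": 0}
    - {"travel": [0,0,0.1],"rot": [0,0,0],"hand": 0}
    - {"travel": [0,0,0],"rot": [0,0,0],"hand": 0}
    - {"travel": [0,0,0],"rot": [0,0,0],"hand": 0}
    - {"travel": [0,-0.02,0],"rot": [0,0,0],"hand": 0}
    - {"travel": [0,-0.02,0],"rot": [0,0,0],"hand": 0}
    - {"travel": [0,-0.02,0],"rot": [0,0,0],"hand": 0}
    - {"travel": [0,0,0],"rot": [0,0,0],"hand": 0}
    - {"travel": [0,0,0],"rot": [0,0,0],"hand": 0}

```text
clock: 3.53
position: [587.3, 208.0, 57.2]
ee_rot: [-0.294, 0.956, 0.0, 0.001]
contact_force: [-0.1, 0.2, 0.0]
gripper_width: 0.1
grasp_force: 0.0
```

Request:
servo_tool:
  motion:
    - {"travel": [-0.003,-0.026,0],"rot": [0,0,0.006],"hand": 0}
    - {"travel": [-0.003,-0.026,0],"rot": [0,0,0.006],"hand": 0}
    - {"travel": [-0.003,-0.026,0],"rot": [0,0,0.006],"hand": 0}
    - {"travel": [-0.003,-0.026,0],"rot": [0,0,0.006],"hand": 0}
    - {"travel": [-0.003,-0.026,0],"rot": [0,0,0.006],"hand": 0}
    - {"travel": [-0.003,-0.026,0],"rot": [0,0,0.006],"hand": 0}
    - {"travel": [-0.003,-0.026,0],"rot": [0,0,0.006],"hand": 0}
    - {"travel": [-0.003,-0.026,0],"rot": [0,0,0.006],"hand": 0}
    - {"travel": [-0.003,-0.026,0],"rot": [0,0,0.006],"hand": 0}
    - {"travel": [-0.003,-0.026,0],"rot": [0,0,0.006],"hand": 0}

```text
clock: 4.37
position: [621.0, 153.0, 56.9]
ee_rot: [-0.109, 0.994, 0.0, 0.001]
contact_force: [0.8, 0.9, 0.0]
gripper_width: -0.1
grasp_force: 0.5
```

Request:
servo_tool:
  motion:
    - {"travel": [-0.003,-0.026,0],"rot": [0,0,0.006],"hand": 0}
    - {"travel": [-0.003,-0.026,0],"rot": [0,0,0.006],"hand": 0}
    - {"travel": [-0.003,-0.026,0],"rot": [0,0,0.006],"hand": 0}
    - {"travel": [-0.003,-0.026,0],"rot": [0,0,0.006],"hand": 0}
    - {"travel": [-0.003,-0.026,0],"rot": [0,0,0.006],"hand": 0}
    - {"travel": [-0.003,-0.026,0],"rot": [0,0,0.006],"hand": 0}
    - {"travel": [-0.003,-0.026,0],"rot": [0,0,0.006],"hand": 0}
    - {"travel": [-0.003,-0.026,0],"rot": [0,0,0.006],"hand": 0}
    - {"travel": [0,0,0],"rot": [0,0,0],"hand": 0}
    - {"travel": [0,0,0],"rot": [0,0,0],"hand": 0}

```text
clock: 5.2
position: [630.7, 101.4, 56.5]
ee_rot: [0.041, 0.999, 0.0, 0.0]
contact_force: [-0.4, 0.7, -0.5]
gripper_width: -0.2
grasp_force: 0.0
```

```bash
python3 - <<'E'
from h import *
ims=[]
for n,(a,b,c,d) in (("top",(140,260,170,310)),("side",(140,260,205,345))):
    im,_=get_image(n); cv2.imwrite(f"pics/{n}3f.png",im[:,:,::-1]); ims.append(cv2.resize(np.ascontiguousarray(im[a:b,c:d,::-1]),(400,343),interpolation=cv2.INTER_CUBIC))
cv2.imwrite("pics/c3.png",np.hstack(ims))
s=sensors.read_state();print(s["position"],s["ee_rot"],s["contact_force"])
from scipy.spatial.transform import Rotation as R
m=R.from_quat(s["ee_rot"]).as_matrix(); th=np.arctan2(-m[1,0],-m[0,0]); v=s["position"][:2]-[461.3,89.8]
print("th",th,"along",v@[np.cos(th),np.sin(th)],"lat",v@[-np.sin(th),np.cos(th)])
E
```

```text
[630.57045503 101.67697314  56.35455197] [ 4.05103810e-02  9.99179111e-01 -3.15371778e-05 -1.07643077e-04] [-0.15342251 -0.10926137  0.66239454]
th -0.08104294698898877 along 167.7533868940217 lat 25.541155452618344
```

View pics/c3.png

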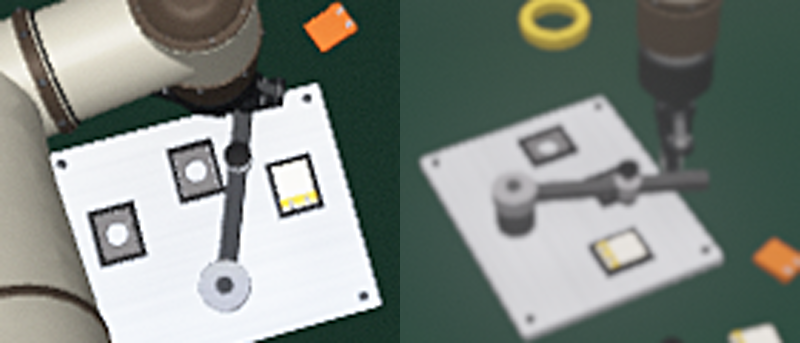

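The fingertip is pushing the bar properly: the cap is at about (253,194) in the top view, between the middle nest and the cell. I'll keep pushing.

Request:
servo_tool:
  motion:
    - {"travel": [-0.003,-0.026,0],"rot": [0,0,0.006],"hand": 0}
    - {"travel": [-0.003,-0.026,0],"rot": [0,0,0.006],"hand": 0}
    - {"travel": [-0.003,-0.026,0],"rot": [0,0,0.006],"hand": 0}
    - {"travel": [-0.003,-0.026,0],"rot": [0,0,0.006],"hand": 0}
    - {"travel": [-0.003,-0.026,0],"rot": [0,0,0.006],"hand": 0}
    - {"travel": [-0.003,-0.026,0],"rot": [0,0,0.006],"hand": 0}
    - {"travel": [-0.003,-0.026,0],"rot": [0,0,0.006],"hand": 0}
    - {"travel": [-0.003,-0.026,0],"rot": [0,0,0.006],"hand": 0}
    - {"travel": [-0.003,-0.026,0],"rot": [0,0,0.006],"hand": 0}
    - {"travel": [-0.003,-0.026,0],"rot": [0,0,0.006],"hand": 0}

```text
clock: 6.13
position: [622.2, 37.5, 56.4]
ee_rot: [0.228, 0.974, 0.0, 0.0]
contact_force: [0.6, 0.3, -0.5]
gripper_width: -0.0
grasp_force: 0.4
```

Request:
servo_tool:
  motion:
    - {"travel": [0,0,0],"rot": [0,0,0],"hand": 0}
    - {"travel": [0,0,0],"rot": [0,0,0],"hand": 0}

```text
clock: 6.3
position: [621.7, 37.2, 56.3]
ee_rot: [0.227, 0.974, -0.0, -0.0]
contact_force: [0.5, 0.5, -0.2]
gripper_width: 0.2
grasp_force: 0.0
```

```bash
cat > meas.py <<'E'
import sys
from h import *
from scipy.spatial.transform import Rotation as R
P=np.array([461.3,89.8]); tag=sys.argv[1]
ims=[]
for n,(a,b,c,d) in (("top",(140,260,170,310)),("side",(140,260,205,345))):
    im,_=get_image(n); cv2.imwrite(f"pics/{n}{tag}f.png",im[:,:,::-1]); ims.append(cv2.resize(np.ascontiguousarray(im[a:b,c:d,::-1]),(400,343),interpolation=cv2.INTER_CUBIC))
    if n=="top": g=im
cv2.imwrite(f"pics/c{tag}.png",np.hstack(ims))
# bar between hub and probe head: centroid of dark pixels on rings about the pivot, bar top z=66
best=[]
for r in range(32,100,4):
    ang=np.arange(-0.95,0.9,0.004)
    X=np.c_[P[0]+r*np.cos(ang),P[1]+r*np.sin(ang),np.full(len(ang),66.)]
    uv=proj("top",X).astype(np.float32)
    v=cv2.remap(g.max(2).astype(np.float32),uv[:,0].copy().reshape(1,-1),uv[:,1].copy().reshape(1,-1),cv2.INTER_LINEAR)[0]
    w=np.clip(140-v,0,80)
    i=np.argmax(np.convolve(w,np.ones(int(18/r/0.004)),"same")); s=abs(ang-ang[i])<16/r
    best.append((w[s]*ang[s]).sum()/w[s].sum())
print("bar th by radius",np.round(best,3),"median",np.median(best))
s=sensors.read_state()
m=R.from_quat(s["ee_rot"]).as_matrix(); th=np.arctan2(-m[1,0],-m[0,0]); v=s["position"][:2]-P
print(s["position"],s["contact_force"],"tool th",th,"along",v@[np.cos(th),np.sin(th)],"lat",v@[-np.sin(th),np.cos(th)])
E
python3 meas.py 4
```

```text
bar th by radius [-0.451 -0.469 -0.462 -0.452 -0.458 -0.462 -0.454 -0.451 -0.455 -0.454
 -0.45  -0.453 -0.452 -0.493  0.301  0.151 -0.449] median -0.4528269495949686
[621.85940837  37.44476458  56.29605121] [ 0.32405969 -0.12867358 -0.17778177] tool th -0.4575665174882535 along 167.1714683487338 lat 23.9602684439542
```

View pics/c4.png

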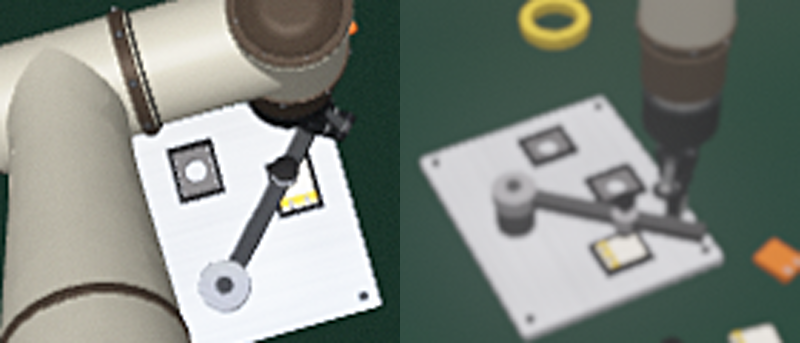

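The bar measures −0.454 and needs to reach about −0.543. I'll push most of the rest, then check.

Request:
servo_tool:
  motion:
    - {"travel": [-0.0015,-0.013,0],"rot": [0,0,0.003],"hand": 0}
    - {"travel": [-0.0015,-0.013,0],"rot": [0,0,0.003],"hand": 0}
    - {"travel": [-0.0015,-0.013,0],"rot": [0,0,0.003],"hand": 0}
    - {"travel": [-0.0015,-0.013,0],"rot": [0,0,0.003],"hand": 0}
    - {"travel": [0,0,0],"rot": [0,0,0],"hand": 0}
    - {"travel": [0,0,0],"rot": [0,0,0],"hand": 0}

```text
clock: 6.9
position: [616.8, 24.4, 56.3]
ee_rot: [0.264, 0.964, -0.0, -0.0]
contact_force: [-0.3, 1.1, -0.7]
gripper_width: -0.1
grasp_force: 0.0
```

```bash
python3 meas.py 5; python3 - <<'E'
from h import *
P=np.array([461.3,89.8])
for n in("top","side"):
  for t in (-.52,-.53,-.543): print(n,t,proj(n,[[P[0]+120*np.cos(t),P[1]+120*np.sin(t),z] for z in (87,)]).round(1))
E
```

```text
bar th by radius [-0.528 -0.53  -0.521 -0.528 -0.532 -0.527 -0.531 -0.533 -0.526 -0.53
 -0.531 -0.532 -0.535 -0.554  0.301  0.15  -0.532] median -0.5302992366698671
[616.91160002  24.61129549  56.29438316] [ 0.58875409  0.34980949 -0.02866492] tool th -0.5344953291325477 along 167.11537076073637 lat 23.17304712261994
top -0.52 [[272.1 200.3]]
top -0.53 [[272.5 200.5]]
top -0.543 [[273.  200.8]]
side -0.52 [[283.7 211.9]]
side -0.53 [[283.5 212.2]]
side -0.543 [[283.3 212.5]]
```

View pics/c5.png

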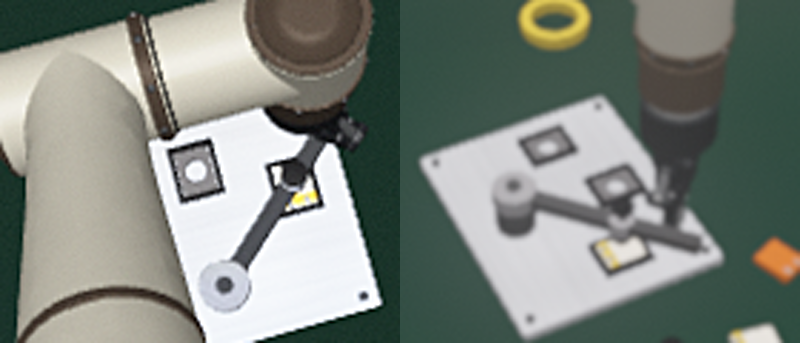

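Request:
servo_tool:
  motion:
    - {"travel": [0,-0.004,0],"rot": [0,0,0.001],"hand": 0}
    - {"travel": [0,-0.004,0],"rot": [0,0,0.001],"hand": 0}
    - {"travel": [0,0,0],"rot": [0,0,0],"hand": 0}
    - {"travel": [0,0,0],"rot": [0,0,0],"hand": 0}
    - {"travel": [0,0,0],"rot": [0,0,0],"hand": 0}

```text
clock: 7.42
position: [616.2, 23.2, 56.4]
ee_rot: [0.27, 0.963, 0.0, 0.0]
contact_force: [1.1, 0.3, 0.1]
gripper_width: 0.0
grasp_force: 0.2
```

```bash
python3 meas.py 6
```

```text
bar th by radius [-0.545 -0.544 -0.531 -0.528 -0.535 -0.54  -0.54  -0.538 -0.54  -0.536
 -0.531 -0.54  -0.542 -0.558  0.3    0.151 -0.562] median -0.5395324474943631
[616.18207151  23.18333055  56.35569366] [-0.19524451  0.53232917  0.15467496] tool th -0.5467298623127045 along 166.9385688360025 lat 23.616751628586847
```

The bar reads about −0.540. I'll back off, rise, and look without the finger in the way.

Request:
servo_tool:
  motion:
    - {"travel": [0,0.04,0],"rot": [0,0,0],"hand": 0}
    - {"travel": [0,0.06,0],"rot": [0,0,0],"hand": 0}
    - {"travel": [0,0.06,0],"rot": [0,0,0],"hand": 0}
    - {"travel": [0,0,0.0],"rot": [0,0,0],"hand": 0}
    - {"travel": [0,0,-0.13],"rot": [0,0,0],"hand": 0}
    - {"travel": [0,0,-0.13],"rot": [0,0,0],"hand": 0}
    - {"travel": [0,0.1,-0.1],"rot": [0,0,0],"hand": 0}
    - {"travel": [0,0.1,0],"rot": [0,0,0],"hand": 0}
    - {"travel": [0,0.1,0],"rot": [0,0,0],"hand": 0}
    - {"travel": [0,0,0],"rot": [0,0,0],"hand": 0}

```text
clock: 8.35
position: [678.2, 125.7, 146.6]
ee_rot: [0.268, 0.963, 0.001, 0.001]
contact_force: [-0.7, -0.0, -0.7]
gripper_width: -0.4
grasp_force: 0.0
```

```bash
python3 meas.py 7;python3 - <<'E'
import cv2,numpy as np
t=cv2.imread("pics/top7f.png")[180:250,235:305]; s=cv2.imread("pics/side7f.png")[180:250,235:305]
cv2.imwrite("pics/z7.png",np.hstack([cv2.resize(k,(400,400),interpolation=cv2.INTER_CUBIC) for k in (t,s)]))
E
```

```text
bar th by radius [-0.544 -0.541 -0.53  -0.527 -0.535 -0.539 -0.54  -0.539 -0.542 -0.537
 -0.533 -0.54  -0.541 -0.557  0.301  0.151 -0.562] median -0.5386285631247654
[675.77221486 122.80291174 145.44617919] [-0.06081249 -0.09524398  0.34652664] tool th -0.545124942170208 along 166.2743183216695 lat 139.4287423585314
```

View pics/z7.png

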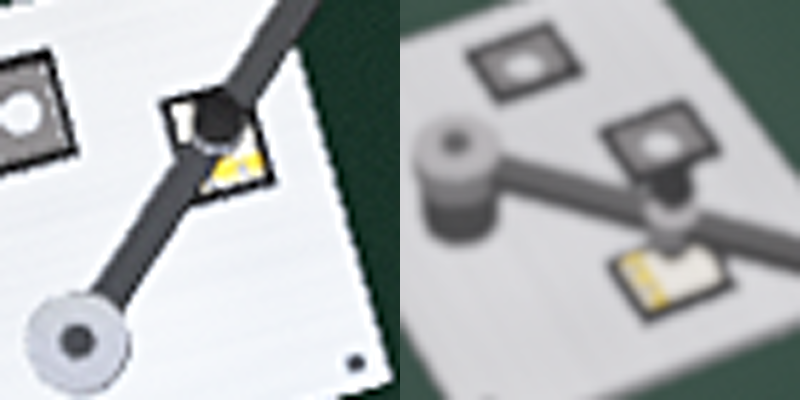

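The cap sits at top (273.2,201.0) and side (282.6,212.4). The predictions for −0.543 are (273.0,200.8) and (283.3,212.5), so the head is centred over the cell. Next I'll go over the plunger.

Request:
servo_tool:
  motion:
    - {"travel": [0.037,-0.111,0],"rot": [0,0,0],"hand": 0}
    - {"travel": [0.037,-0.111,0],"rot": [0,0,0],"hand": 0}
    - {"travel": [0.037,-0.111,0],"rot": [0,0,0],"hand": 0}
    - {"travel": [0.037,-0.111,0],"rot": [0,0,0],"hand": 0}
    - {"travel": [0.037,-0.112,0],"rot": [0,0,0],"hand": 0}
    - {"travel": [0,0,0],"rot": [0,0,0],"hand": 0}
    - {"travel": [0,0,0.09],"rot": [0,0,0],"hand": 0}
    - {"travel": [0,0,0.09],"rot": [0,0,0],"hand": 0}
    - {"travel": [0,0,0],"rot": [0,0,0],"hand": 0}
    - {"travel": [0,0,0],"rot": [0,0,0],"hand": 0}

```text
clock: 9.28
position: [563.3, 26.1, 100.6]
ee_rot: [0.27, 0.963, -0.001, -0.001]
contact_force: [1.1, 0.1, 0.2]
gripper_width: -0.1
grasp_force: 0.0
```

Request:
servo_tool:
  motion:
    - {"travel": [0,0.007,0],"rot": [0,0,0],"hand": 0}
    - {"travel": [0,0,0],"rot": [0,0,0],"hand": 0}
    - {"travel": [0,0,0.02],"rot": [0,0,0],"hand": 0}
    - {"travel": [0,0,0.02],"rot": [0,0,0],"hand": 0}
    - {"travel": [0,0,0.01],"rot": [0,0,0],"hand": 0}
    - {"travel": [0,0,0.01],"rot": [0,0,0],"hand": 0}
    - {"travel": [0,0,0.01],"rot": [0,0,0],"hand": 0}
    - {"travel": [0,0,0],"rot": [0,0,0],"hand": 0}
    - {"travel": [0,0,0],"rot": [0,0,0],"hand": 0}

```text
clock: 10.03
position: [564.8, 28.2, 83.9]
ee_rot: [0.27, 0.963, -0.0, -0.0]
contact_force: [-1.7, 0.9, 3.3]
gripper_width: -0.2
grasp_force: 1.4
```

Contact: 3.3 N at about 3 mm down. I'll press on to the stop.

Request:
servo_tool:
  motion:
    - {"travel": [0,0,0.008],"rot": [0,0,0],"hand": 0}
    - {"travel": [0,0,0.008],"rot": [0,0,0],"hand": 0}
    - {"travel": [0,0,0.006],"rot": [0,0,0],"hand": 0}
    - {"travel": [0,0,0],"rot": [0,0,0],"hand": 0}
    - {"travel": [0,0,0],"rot": [0,0,0],"hand": 0}

```text
clock: 10.45
position: [565.0, 28.2, 78.5]
ee_rot: [0.27, 0.963, -0.0, 0.0]
contact_force: [-2.9, -0.2, 4.7]
gripper_width: -0.0
grasp_force: 2.5
```

Request:
servo_tool:
  motion:
    - {"travel": [0,0,0.004],"rot": [0,0,0],"hand": 0}
    - {"travel": [0,0,0],"rot": [0,0,0],"hand": 0}
    - {"travel": [0,0,0],"rot": [0,0,0],"hand": 0}

```text
clock: 10.7
position: [565.0, 28.2, 78.0]
ee_rot: [0.27, 0.963, -0.0, 0.0]
contact_force: [-2.6, 0.1, 6.8]
gripper_width: -0.1
grasp_force: 3.5
```

Request:
servo_tool:
  motion:
    - {"travel": [0,0,0.004],"rot": [0,0,0],"hand": 0}
    - {"travel": [0,0,0],"rot": [0,0,0],"hand": 0}
    - {"travel": [0,0,0],"rot": [0,0,0],"hand": 0}

```text
clock: 10.95
position: [565.2, 28.3, 77.8]
ee_rot: [0.27, 0.963, 0.0, 0.0]
contact_force: [-4.4, 1.2, 11.3]
gripper_width: 0.1
grasp_force: 5.6
```

The force climbs to 11 N with no further travel, so the plunger is on its stop. Releasing straight up and moving away.

Request:
servo_tool:
  motion:
    - {"travel": [0,0,-0.02],"rot": [0,0,0],"hand": 0}
    - {"travel": [0,0,-0.02],"rot": [0,0,0],"hand": 0}
    - {"travel": [0,0,-0.04],"rot": [0,0,0],"hand": 0}
    - {"travel": [0,0,-0.1],"rot": [0,0,0],"hand": 0}
    - {"travel": [0,0,-0.12],"rot": [0,0,0],"hand": 0}
    - {"travel": [0,0.15,0],"rot": [0,0,0],"hand": 0}
    - {"travel": [0,0.15,0],"rot": [0,0,0],"hand": 0}
    - {"travel": [0,0.15,0],"rot": [0,0,0],"hand": 0}
    - {"travel": [0,0.1,0],"rot": [0,0,0],"hand": 0}
    - {"travel": [0,0,0],"rot": [0,0,0],"hand": 0}

```text
clock: 11.78
position: [639.0, 149.6, 150.7]
ee_rot: [0.268, 0.963, 0.001, 0.001]
contact_force: [0.1, -0.3, 0.4]
gripper_width: 0.0
grasp_force: 0.0
```

```bash
python3 meas.py 8;python3 - <<'E'
import cv2,numpy as np
t=cv2.imread("pics/top8f.png")[180:250,235:305]; s=cv2.imread("pics/side8f.png")[180:250,235:305]
cv2.imwrite("pics/z8.png",np.hstack([cv2.resize(k,(400,400),interpolation=cv2.INTER_CUBIC) for k in (t,s)]))
E
```

```text
bar th by radius [-0.54  -0.54  -0.522 -0.529 -0.527 -0.532 -0.542 -0.535 -0.526 -0.534
 -0.536 -0.534 -0.532 -0.557  0.301  0.151 -0.549] median -0.5335817857598959
[636.49852256 146.28366785 150.50963292] [-1.03182945  0.16075773 -0.47494437] tool th -0.5459271140142341 along 120.40584451294556 lat 139.23849915405268
```

View pics/z8.png

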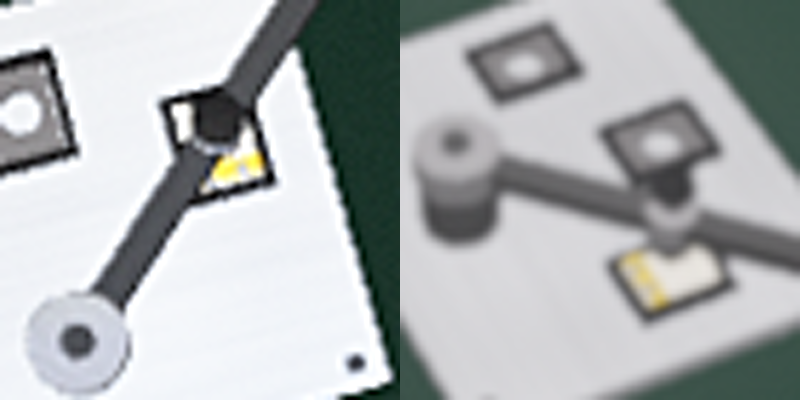

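The plunger is back up and the cap is unchanged at top (273,201). The arm reads about −0.535, within about 1 mm of centre at the probe, and nothing else has moved. Handing in.

```bash
python3 -c "
from bench import job_done; print(job_done())"
```

```text
the job is handed in; nothing more can be done
None
```

The swing arm stands over the cell in the −0.84 nest, about 1 mm off centre by the last camera measurement; the plunger was pressed to its stop once and sprang back up, and the job is handed in.

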